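# Load the dowel feeder

## Task

Load the dowel feeder: push its sprung gate shut until the latch drops over and holds it, then tip the tray so that the three dowels go into the V-trough and slide down into one line along the fold, closed up against the gate. Then set the empty tray upright back on the fittings case, or on the bench clear of the feeder, and leave the other things where they are.

Things in the scene. Friction and masses are not known exactly. Their poses are not given: they have to be found in the camera images.
- feeder: Dowel feeder: plywood base board 270 x 96 x 16 mm fixed to the bench, with two saddles carrying a sloping V-trough of white-lined aluminium angle. Origin on the bench under the board's middle; x runs along the board from the outlet (low) end, which faces roughly the robot, to the high end; z up.
- channel: The V-trough, fixed to the feeder. Origin on the inside of the fold at the outlet end; x runs up the fold (slope 15 degrees), y across (left seen from the robot), z square to the fold, out of the V. 255 mm long; two flat flanges 65 mm wide at 90 degrees, so 92 mm between the rims and 46 mm deep. Slippery: dowels on the fold slide down to the outlet by themselves, axis at y = 0, z = 15.6 mm.
- fold_high (a point): High end of the fold: x = 255 mm, y = z = 0 in the channel's frame. The trough is open at this end. Its rims stand about 85 mm above the bench at the outlet and 150 mm at this end.
- gate (a joint): Gate angle, rad: 0 = hard against its stop, square across the outlet; 1.2 = swung fully out towards the robot, where it starts. A torsion spring pushes it open (0.14 N m at 1.2, 0.24 N m at 0: about 3 N at the handle); let go unlatched, it flies open. Latched, it stands at about 0.03.
- gate_handle (a point): Middle of the gate's upright red handle, a cylinder 16 mm across, 26 mm high, on a 10 mm steel stem. The blade's top edge lies 33 mm below this point; everything else near it is lower than the handle's foot. It swings with the gate, 86 mm from the hinge axis; shutting takes it away from the robot and to the left.
- gate_hinge (a point): A point on the gate's hinge axis, at the right of the outlet seen from the robot. The axis is parallel to z of the channel (leans 15 degrees). Shutting turns the gate clockwise seen from above. The blade reaches from here across the outlet; its free left end carries a striker pin, out to 134 mm from the axis.
- latch (a joint): Latch angle, rad: 0 = down (rest), positive = lifted. A bent dark steel finger, 12 mm wide, on the left of the outlet, pivoted behind the gate, lightly sprung down. As the gate is pushed shut, its pin lifts the finger (to about 0.2) in the last 0.25 rad, and the finger drops by itself in front of the pin when the gate is within about 0.02 of its stop.
- tray: Loose plywood dowel tray, 76 (x) x 223 (y) x 127 mm high, 0.32 kg, standing on the closed fittings case (top 76 mm above the bench). Origin under its middle. Front (-x) open, board 60 mm high along the back. Floor falls 15 degrees from front to back; dowels lie along y against the back board, one in each of three bays (middles at y = -71, 0, 71 mm), and roll out when the front is tipped down over 0.3 rad.
- tray_rail (a point): Middle of the tray's carrying rail, a flat wooden bar along y, 16 mm thick (x), 30 mm high (z), above the middle of the tray, 110 mm above its underside, with 50 mm of free air below it. Grip it here.
- tray_lip (a point): Middle of the tray's open front edge, over which the dowels roll out: x = -38, z = 30 mm in the tray's frame.
- dowel_blank_1: A dark wooden dowel, 22 mm in diameter, 60 mm long, 22 g, with chamfered ends. Origin at its middle; x along its axis.
- dowel_blank_2: A dark wooden dowel, 22 mm in diameter, 60 mm long, 22 g, with chamfered ends. Origin at its middle; x along its axis.
- dowel_blank_3: A dark wooden dowel, 22 mm in diameter, 60 mm long, 22 g, with chamfered ends. Origin at its middle; x along its axis.
- glue_bottle: Glue bottle, 54 x 54 x 173 mm, a loose bystander; origin at the middle of its underside.
- sanding_block: Sanding block, 81 x 119 x 30 mm, a loose bystander; origin at the middle of its underside.
- tape_measure: Tape measure, 61 x 74 x 72 mm, a loose bystander; origin at the middle of its underside.
- masking_tape: Roll of masking tape, 92 mm across, 24 mm high, a loose bystander; origin at the middle of its underside.
There are look-alikes about, which are no part of the job. What is shaped like the dowel_blank_3 but orange is not meant.

How it is judged:
On the way, in this order (a step that is already met when the one before it is completed fails the run):
1. the gate is shut and the latch alone holds it, the robot having let go (value of joint each of gate, latch below 0.08 rad and contact force between the fingers and gate below 0.1 N), for 0.3 s.
2. the tray is tipped with its front edge over the trough, the gate still latched (value of joint gate below 0.08 rad and angle between tray's own z axis and vertical above 0.25 rad and y of tray_lip in the frame of channel between -0.07 and 0.07 m), for 0.1 s.
At the end, for the whole second after the job is handed in: Gate and latch below 0.08 rad. Each dowel at rest on the fold (y within 6 mm, z 9 to 22 mm, parallel within 0.1 rad), its middle 10 to 160 mm up from the outlet: a closed row against the gate. Tray at rest, upright within 0.1 rad, underside below 0.1 m, not touching the feeder (value of joint each of gate, latch below 0.08 rad and x of dowel_blank_1 in the frame of channel between 0.01 and 0.16 m and y of dowel_blank_1 in the frame of channel between -0.006 and 0.006 m and z of dowel_blank_1 in the frame of channel between 0.009 and 0.022 m and angle between the x axis of each of dowel_blank_1, dowel_blank_2, dowel_blank_3 and the x axis of channel, either way round below 0.1 rad and linear speed of each of dowel_blank_1, dowel_blank_2, dowel_blank_3, tray below 0.02 m/s and x of dowel_blank_2 in the frame of channel between 0.01 and 0.16 m and y of dowel_blank_2 in the frame of channel between -0.006 and 0.006 m and z of dowel_blank_2 in the frame of channel between 0.009 and 0.022 m and x of dowel_blank_3 in the frame of channel between 0.01 and 0.16 m and y of dowel_blank_3 in the frame of channel between -0.006 and 0.006 m and z of dowel_blank_3 in the frame of channel between 0.009 and 0.022 m and angle between tray's own z axis and vertical below 0.1 rad and height (world z) of tray below 0.1 m and contact force between tray and feeder below 0.1 N).
It fails at once if the glue bottle is pushed more than 30 mm away (distance of glue_bottle from where it was at the start of the episode above 0.03 m).
It fails at once if the sanding block is pushed more than 30 mm away (distance of sanding_block from where it was at the start of the episode above 0.03 m).
It fails at once if the tape measure is pushed more than 30 mm away (distance of tape_measure from where it was at the start of the episode above 0.03 m).
It fails at once if the masking tape is pushed more than 30 mm away (distance of masking_tape from where it was at the start of the episode above 0.03 m).
It also fails if it takes over 69 s, if anything falls off the work surface, if the arm or the gripper's body presses on something with over 40 N, if the wrist force passes 120 N, or if a joint passes its speed limit or range.

## Robot

A 6-joint arm with a two-finger parallel gripper is mounted at the origin on the work surface; the furniture and walls round the work are solid. World frame = base frame: x ahead of the robot, y to its left, z up, the work surface at z = 0. Lengths are in m, angles in rad, forces in N, time in s.
With the tool pointing down it reaches from about 0.35 to 0.875 m from the base axis. Payload 4.2 kg.
Tool frame: the origin (TCP) lies midway between the tips of the shut fingers; the grasp point (between the pads) lies 19 mm behind it (arm.tcp_to_grasp is the distance from the TCP to the grasp point, in m); z points along the fingers, y is the line along which they close (so a half turn about z gives the same grasp; the last joint's range is limited). The gripper opens to 87 mm and grips with 3 to 60 N. Pads are 19 mm wide; open, the fingers measure 117 mm over their backs; the gripper's body (75 mm by 190 mm) begins 51 mm behind the grasp point.
Start: joints at [-0.898, 0.385, 0.008, 0, -1.194, -0.259], TCP at [0.251, -0.572, 0.183] pointing down, gripper open.
Joint ranges: [-3.14, 3.14], [-1.21, 2.06], [-1.07, 1.41], [-3.16, 2.05], [-2.99, -0.16], [-3.1, 3.1]. Speed limits (rad/s): [2.79, 2.79, 3.14, 3.14, 3.14, 3.14].

## Interface

Orientations are given as a unit quaternion [x, y, z, w].
In Python, from workcell import arm gives the robot as it stands.
- The arm moves only by the shell command python3 -m handwheel 'ROWS' [FORCE]. ROWS is JSON, a list of rows, each an object with "dp": the shift along the tool's x, y, z in m, a list of three; "spin": the turn about the tool's z in rad; "claw": the closure, from 0 (fully open) to 1 (shut). A call has 1 to 20 rows; each row shifts and turns the commanded pose from where the row before left it, along the tool's axes as they then stand; what a row does not reach is not made up. A row lasts 1/8 s, in which the tool goes at most 62.5 mm and 10.7 degrees, less where a joint would pass 70% of its speed; a pose out of reach is approached as far as the arm can. A call is refused whole if a number of a shift passes 0.0625 or a number of a turn 0.188, either way. A call with a gripper value outside its range is refused whole. The fingers move at their own pace and stop on an object; FORCE is the grip in N (left out, the last holds). Time passes only in rows, so rows that do not move let the fingers close. It gives the time, the measured TCP pose, the force, the opening and the grip force at its end, in the units of the state.
- arm.get_obs(): the state, without advancing time (a new reading comes with each control period).
- arm.get_image(name): name is "side" or "top" or "wrist"; returns a dict with "pixels" (400x640x3 uint8, red, green, blue), "fov_y" (degrees; the focal length in pixels is half the picture's height over the tangent of half this angle, whatever the lens; pixels are square), "cx", "cy" (the principal point, pixels), "R" (3x3) and "t" (3): a world point X has camera coordinates R X + t; the wrist camera has in their place "hand_eye" (4x4, takes a point from camera to tool coordinates, whose origin is the TCP and whose axes are the flange's). Camera axes: x right, y down, z forward; pixel columns grow to the right and rows downward; lengths in m; the calibration is good to about 2 mm. A picture is of the moment at which its call begins: read the wrist's pose just before it. There is no depth.
- arm.job_done(): hands the job in; it is judged then, once.
The state is a dict: "time": time; "joint_positions": joint angles; "joint_vel": joint speeds; "joint_efforts": joint torques, N m; "tcp_pos": TCP position; "orientation": TCP orientation; "contact_force": force on the tool from outside, world axes, zero at the start; "moment": the same for the moment, N m; "opening": finger opening in m; "grasp_force": force on a finger pad.
Only numpy, scipy, OpenCV 4.12 (cv2) and the standard library are available. Lean on these libraries where they do the work, as an engineer would, in place of code of your own. Each camera call takes 0.05 s, during which the arm holds its last target. There are 200 camera calls.

## Working session

There is one attempt and no reset: what is moved stays moved. The work goes in short steps, Python scripts to look and compute and a shell command to move; the robot and the scene stay as the last step left them, time stands still between calls to the robot, and variables do not carry over. Pictures are saved under pics/ and viewed, at most 10 in all, crops included, and the job is handed in when it is done.

```bash
mkdir -p pics; ls
python3 - <<'E'
from workcell import arm
import cv2,pickle
c={}
for n in("side","top","wrist"):
    o=arm.get_obs();g=arm.get_image(n);c[n]=g;cv2.imwrite(f"pics/{n}0.png",g["pixels"][:,:,::-1])
    print(n,{k:v for k,v in g.items() if k!="pixels"})
pickle.dump(c,open("cams0.pkl","wb"));print(o)
E
```

```text
pics
side {'fov_y': 55.62031786576248, 'cx': 316.2628867494697, 'cy': 197.5726911701927, 'R': array([[-0.98396926, -0.17742629, -0.01801148],
       [-0.07641353,  0.51070642, -0.85635269],
       [ 0.16113806, -0.8412484 , -0.51607718]]), 't': array([0.51615635, 0.14201696, 1.26764674])}
top {'fov_y': 53.54079320736591, 'cx': 323.3089546407513, 'cy': 194.79137093976217, 'R': array([[ 0.02864138, -0.99954693, -0.00925186],
       [-0.98565533, -0.02670084, -0.16664523],
       [ 0.1663227 ,  0.01389209, -0.98597351]]), 't': array([0.02694059, 0.55761186, 1.1000489 ])}
wrist {'fov_y': 65.32249869535181, 'cx': 322.4303052587911, 'cy': 203.45649910966043, 'hand_eye': array([[ 1.52554389e-03, -9.56215383e-01, -2.92659896e-01,
         8.12782070e-02],
       [ 9.99998239e-01,  1.13896439e-03,  1.49130762e-03,
        -3.03179958e-04],
       [-1.09268208e-03, -2.92661656e-01,  9.56215437e-01,
        -2.01979636e-01],
       [ 0.00000000e+00,  0.00000000e+00,  0.00000000e+00,
         1.00000000e+00]])}
{'time': 0.1, 'joint_positions': array([-8.98423416e-01,  3.85498440e-01,  6.76703749e-03, -4.37239266e-04,
       -1.19401034e+00, -2.58591801e-01]), 'joint_vel': array([-0.00050849, -0.00131062,  0.00263659,  0.00252845, -0.00146675,
       -0.00050521]), 'joint_efforts': array([-3.02156368e-04, -3.91690314e+01,  1.87934232e+01,  4.23197508e+00,
        1.34688400e-02, -7.02965417e-05]), 'tcp_pos': array([ 0.25105543, -0.57168662,  0.18245918]), 'orientation': array([-2.05338746e-01,  9.78690458e-01,  9.60428348e-04, -2.55019164e-04]), 'contact_force': array([-0.35582159,  0.11261951, -0.81137706]), 'moment': array([-0.02250684,  0.01883918, -0.00256791]), 'grasp_force': 0.0, 'opening': 0.08679073450684549}
```

View pics/side0.png

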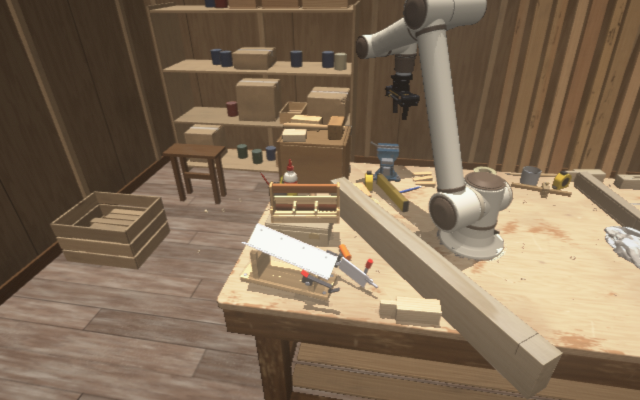

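View pics/top0.png

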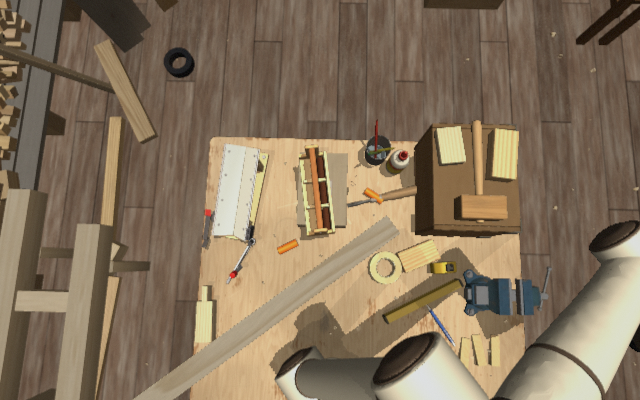

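Side view: feeder at about (295,265), tray at (305,205). Top view: trough (238,190), gate handle (232,275), tray (317,190) with its front facing the trough. I'll crop in for precise pixels.

Run:
```python
import cv2
a=cv2.imread("pics/top0.png")[130:290,190:350];cv2.imwrite("pics/tc.png",cv2.resize(a,None,fx=3.75,fy=3.75,interpolation=cv2.INTER_CUBIC))
a=cv2.imread("pics/side0.png")[170:300,230:390];cv2.imwrite("pics/sc.png",cv2.resize(a,None,fx=4.5,fy=4.5,interpolation=cv2.INTER_CUBIC))
```

```text
(no output)
```

View pics/tc.png

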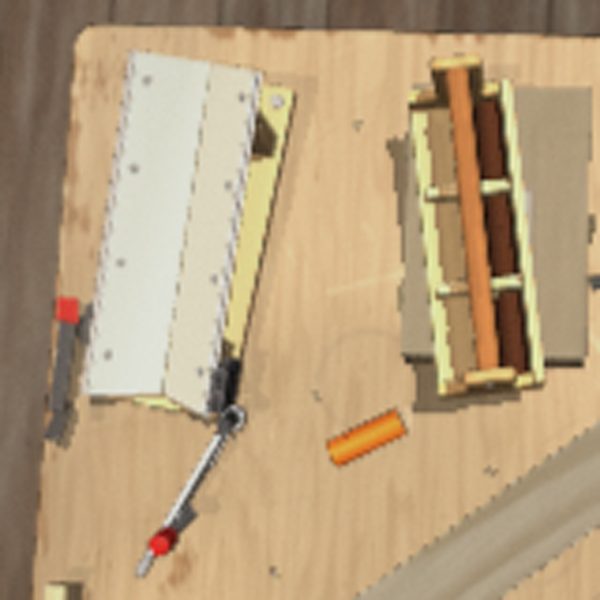

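View pics/sc.png

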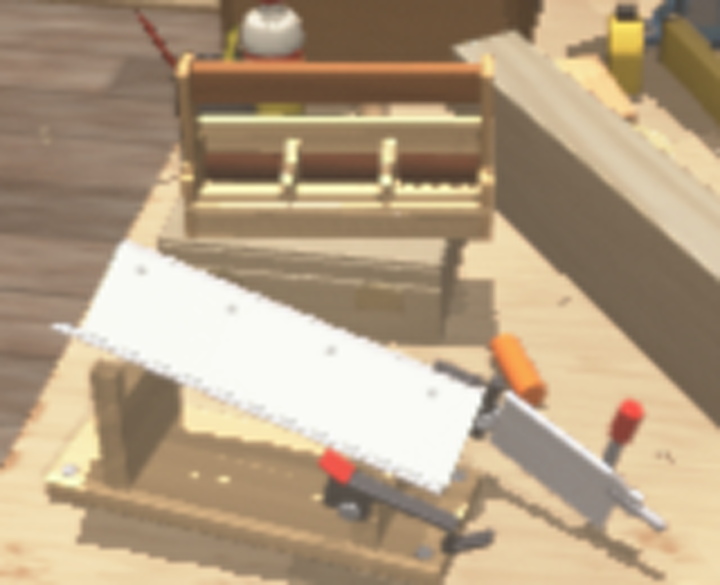

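Top crop: fold runs (165,393)→(210,65), right rim (210,415)→(260,72), handle (160,543), and tray end-panel tops at (455,60)/(490,377). Side crop: right rim (125,243)→(485,390), left rim (55,327)→(440,490), handle (628,418). Next I fit poses with the known dimensions.

```bash
cat > h.py <<'E'
import numpy as np,pickle
from scipy.optimize import least_squares
from scipy.spatial.transform import Rotation as Ro
C=pickle.load(open("cams0.pkl","rb"))
def proj(n,X):
    g=C[n];f=200/np.tan(np.radians(g["fov_y"]/2));c=np.atleast_2d(X)@g["R"].T+g["t"]
    return np.c_[g["cx"]+f*c[:,0]/c[:,2],g["cy"]+f*c[:,1]/c[:,2]]
T=lambda u,v:np.array([190+u/3.75,130+v/3.75]);S=lambda u,v:np.array([230+u/4.5,170+v/4.5])
def tri(pt,ps,x0=(.7,.2,.1)): return least_squares(lambda X:np.r_[proj("top",X)[0]-pt,proj("side",X)[0]-ps],x0)
def chan(p): # p = x,y,z,yaw -> R,o
    return (Ro.from_euler("z",p[3])*Ro.from_euler("y",-np.radians(15))).as_matrix(),np.array(p[:3])
E
python3 - <<'E'
from h import *
q=.046;L=.255
ch=[("top",(0,0,0),T(165,393)),("top",(L,0,0),T(208,65)),("top",(0,q,q),T(90,395)),("top",(L,q,q),T(132,52)),("top",(0,-q,q),T(210,415)),("top",(L,-q,q),T(260,72)),
("side",(L,-q,q),S(125,243)),("side",(0,-q,q),S(485,390)),("side",(L,q,q),S(55,327)),("side",(0,q,q),S(440,490))]
def rc(p):
    R,o=chan(p);return np.concatenate([proj(n,R@np.array(b)+o)[0]-m for n,b,m in ch])
s=least_squares(rc,[.75,.25,.04,0],loss="soft_l1");print("chan",s.x.round(4),rc(s.x).round(1))
R,o=chan(s.x);print("fold high",R@[L,0,0]+o)
tr=[("top",(0,.109,.127),T(455,60)),("top",(0,-.109,.127),T(490,375)),("top",(-.038,.1115,.055),T(413,92)),("top",(.038,.1115,.060),T(508,82)),("top",(.038,-.1115,.06),T(541,385)),
("side",(0,.109,.127),S(185,57)),("side",(0,-.109,.127),S(490,60)),("side",(-.038,.1115,0),S(187,235)),("side",(-.038,-.1115,0),S(490,238))]
def rt(p):
    R=Ro.from_euler("z",p[2]-np.pi/2).as_matrix();return np.concatenate([proj(n,R@np.array(b)+[p[0],p[1],.076])[0]-m for n,b,m in tr])
s=least_squares(rt,[.75,.1,0],loss="soft_l1");print("tray(yaw of tray y vs world x)",s.x.round(4),rt(s.x).round(1))
for n,a,b in [("handle",T(160,543),S(628,418)),("hinge",T(233,415),S(490,395)),("pinend",T(143,573),S(662,525))]:
    t=tri(a,b);print(n,t.x.round(4),t.fun.round(1))
E
```

```text
chan [ 0.434   0.2955  0.0359 -0.1352] [ 0.3  0.3  0.9 -0.4 -0.6  0.2  0.3 -0.1 -0.   0.3 -0.5 -0.1 -0.9  0.
 -0.2  0.5  0.  -0.1  0.7 -0.2]
fold high [0.67809297 0.26227726 0.10185194]
tray(yaw of tray y vs world x) [0.5474 0.0586 0.1298] [ 0.7  0.  -0.1  1.3 -1.1 -0.4  1.3 -1.   1.2  0.  -0.5  0.8  0.3  0.7
 -0.4  0.9  0.6  1.1]
handle [0.3243 0.2789 0.0947] [-0.  -0.1  0.1  0. ]
hinge [0.4161 0.2371 0.0662] [ 0.   0.7 -0.8 -0.1]
pinend [0.2993 0.3042 0.0346] [ 0.  0. -0. -0.]
```

```bash
cat >> h.py <<'E'
CH=[0.434,0.2955,0.0359,-0.1352];TRAY=[0.5474,0.0586,0.1298]
E
python3 - <<'E'
from h import *
from workcell import arm
o=arm.get_obs();M=Ro.from_quat(o["orientation"]).as_matrix();print("tool axes (cols)\n",M.round(3))
R,c=chan(CH)
inv=lambda X:R.T@(np.array(X)-c)
h=inv([.3243,.2789,.0947]);g=inv([.4161,.2371,.0662]);print("ch handle,hinge,pin",h.round(4),g.round(4),inv([.2993,.3042,.0346]).round(4))
d=h[:2]-g[:2];print(np.hypot(*d),np.degrees(np.arctan2(d[1],d[0])))
for a in np.arange(1.2,-.05,-.1):
    t=-(1.2-a);e=[d[0]*np.cos(t)-d[1]*np.sin(t),d[0]*np.sin(t)+d[1]*np.cos(t)]
    print(round(a,2),(R@np.r_[g[:2]+e,h[2]]+c).round(4))
print("cabinet corner top?",tri(np.array([418,125]),np.array([281,132])).x,"vise",tri(np.array([500,275]),np.array([387,146]),(.4,-.3,.1)).x, tri(np.array([480,120]),np.array([350,128])).fun)
E
```

```text
tool axes (cols)
 [[-0.916 -0.402 -0.001]
 [-0.402  0.916  0.001]
 [ 0.     0.002 -1.   ]]
ch handle,hinge,pin [-0.0876 -0.0312  0.0844] [-0.0017 -0.0603  0.0318] [-0.1304 -0.0095  0.0336]
0.09070469429198759 161.32409719856435
1.2 [0.3243 0.2789 0.0947]
1.1 [0.3286 0.2868 0.0956]
1.0 [0.3337 0.2943 0.0966]
0.9 [0.3394 0.3012 0.0979]
0.8 [0.3458 0.3074 0.0994]
0.7 [0.3528 0.313  0.101 ]
0.6 [0.3602 0.3179 0.1028]
0.5 [0.3681 0.3219 0.1048]
0.4 [0.3763 0.3251 0.1068]
0.3 [0.3848 0.3275 0.109 ]
0.2 [0.3934 0.329  0.1112]
0.1 [0.4022 0.3296 0.1136]
-0.0 [0.411  0.3292 0.1159]
cabinet corner top? [ 0.68856187 -0.18021632  0.27857087] vise [ 0.33207704 -0.41439445  0.14344537] [  3.15261724  28.66823903 -47.94063504 -10.20286362]
```

```bash
python3 -m handwheel '[{"dp":[0,0,-0.06],"spin":-0.187,"claw":0},{"dp":[0,0,-0.06],"spin":-0.187,"claw":0},{"dp":[0,0,-0.06],"spin":-0.187,"claw":0},{"dp":[0,0,-0.04],"spin":-0.187,"claw":0},{"dp":[0,0,0],"spin":-0.187,"claw":0},{"dp":[0,0,0],"spin":-0.187,"claw":0},{"dp":[0,0,0],"spin":-0.187,"claw":0},{"dp":[0,0,0],"spin":-0.187,"claw":0},{"dp":[0,0,0],"spin":-0.187,"claw":0},{"dp":[-0.0275,-0.0403,0],"spin":0,"claw":0},{"dp":[-0.0275,-0.0403,0],"spin":0,"claw":0},{"dp":[-0.0275,-0.0403,0],"spin":0,"claw":0},{"dp":[-0.0275,-0.0403,0],"spin":0,"claw":0},{"dp":[-0.0275,-0.0403,0],"spin":0,"claw":0},{"dp":[-0.0275,-0.0403,0],"spin":0,"claw":0},{"dp":[-0.0275,-0.0403,0],"spin":0,"claw":0},{"dp":[-0.0275,-0.0403,0],"spin":0,"claw":0}]' 10
python3 -m handwheel '[{"dp":[-0.048,-0.0166,0],"spin":0,"claw":0},{"dp":[-0.048,-0.0166,0],"spin":0,"claw":0},{"dp":[-0.048,-0.0166,0],"spin":0,"claw":0},{"dp":[-0.048,-0.0166,0],"spin":0,"claw":0},{"dp":[-0.048,-0.0166,0],"spin":0,"claw":0},{"dp":[-0.048,-0.0166,0],"spin":0,"claw":0},{"dp":[-0.048,-0.0166,0],"spin":0,"claw":0},{"dp":[-0.048,-0.0166,0],"spin":0,"claw":0},{"dp":[-0.048,-0.0166,0],"spin":0,"claw":0},{"dp":[-0.048,-0.0166,0],"spin":0,"claw":0},{"dp":[0,0,0.05],"spin":0,"claw":0.4},{"dp":[0,0,0.05],"spin":0,"claw":0.4},{"dp":[0,0,0],"spin":0,"claw":0.4}]'
cat >> h.py <<'E'
def cur(X,yaw=None):
    from workcell import arm
    o=arm.get_obs();M=Ro.from_quat(o["orientation"]).as_matrix()
    print("t",round(o["time"],2),"tcp",o["tcp_pos"].round(4),"yaw y",np.degrees(np.arctan2(M[1,1],M[0,1])).round(1),"j",o["joint_positions"].round(2),"F",o["contact_force"].round(1),"open",round(o["opening"],4))
    for x in np.atleast_2d(X): print("tool delta to",x.round(4),":",(M.T@(x-o["tcp_pos"])).round(4))
E
python3 -c "
from h import *
cur([.3243,.2789,.083])"
```

```text
time: 2.28
tcp_pos: [0.4199, -0.2185, 0.4033]
orientation: [0.867, -0.499, -0.0, -0.0]
contact_force: [-0.1, -0.2, 0.4]
opening: 0.087
grasp_force: 0.0
time: 3.9
tcp_pos: [0.3205, 0.276, 0.2998]
orientation: [0.867, -0.499, -0.0, 0.005]
contact_force: [-1.2, 0.5, 1.2]
opening: 0.0648
grasp_force: 0.0
t 3.9 tcp [0.3205 0.276  0.2998] yaw y -149.9 j [ 1.1  -0.03 -0.22 -0.   -1.39 -0.57] F [-1.2  0.5  1.2] open 0.0648
tool delta to [0.3243 0.2789 0.083 ] : [-0.0015 -0.0067  0.2168]
```

```bash
python3 -m handwheel '[{"dp":[-0.0015,-0.0067,0.05],"spin":0,"claw":0.4},{"dp":[0,0,0.05],"spin":0,"claw":0.4},{"dp":[0,0,0.05],"spin":0,"claw":0.4},{"dp":[0,0,0.04],"spin":0,"claw":0.4},{"dp":[0,0,0.027],"spin":0,"claw":0.4},{"dp":[0,0,0],"spin":0,"claw":1},{"dp":[0,0,0],"spin":0,"claw":1},{"dp":[0,0,0],"spin":0,"claw":1},{"dp":[0,0,0],"spin":0,"claw":1},{"dp":[0,0,0],"spin":0,"claw":1}]' 12
python3 - <<'E'
from h import *
from workcell import arm
R,c=chan(CH);h=R.T@(np.array([.3243,.2789,.0947])-c);g=h[:2]-.086*np.array([np.cos(np.pi/2+1.2),np.sin(np.pi/2+1.2)])
W=np.array([R@np.r_[g+.086*np.array([np.cos(np.pi/2+a),np.sin(np.pi/2+a)]),h[2]]+c for a in np.arange(1.2,-.11,-.1)])
cur(W[0]-[0,0,.0117]);M=Ro.from_quat(arm.get_obs()["orientation"]).as_matrix()
print((np.diff(W,axis=0)@M).round(4),W[-2])
E
```

```text
time: 5.15
tcp_pos: [0.3274, 0.2832, 0.0869]
orientation: [0.867, -0.499, 0.0, -0.001]
contact_force: [0.4, 0.3, 0.3]
opening: 0.0103
grasp_force: 0.0
t 5.15 tcp [0.3274 0.2832 0.0869] yaw y -149.9 j [ 1.09  0.16 -0.58  0.   -0.83 -0.57] F [0.4 0.3 0.3] open 0.0103
tool delta to [0.3243 0.2789 0.083 ] : [0.0022 0.0049 0.0039]
[[-0.0041 -0.0075 -0.0009]
 [-0.0033 -0.0078 -0.0011]
 [-0.0026 -0.0081 -0.0013]
 [-0.0017 -0.0083 -0.0015]
 [-0.0009 -0.0084 -0.0016]
 [-0.     -0.0084 -0.0018]
 [ 0.0008 -0.0083 -0.0019]
 [ 0.0016 -0.0082 -0.002 ]
 [ 0.0025 -0.008  -0.0021]
 [ 0.0033 -0.0077 -0.0022]
 [ 0.004  -0.0073 -0.0022]
 [ 0.0048 -0.0068 -0.0022]
 [ 0.0054 -0.0063 -0.0022]] [0.40840902 0.32280093 0.11544573]
```

Run:
```python
from workcell import arm
import cv2,numpy as np
s=arm.get_image("side")["pixels"][200:310,290:450];w=arm.get_image("wrist")["pixels"]
o=arm.get_obs();print(o["opening"],o["grasp_force"])
a=cv2.resize(s,(640,440),interpolation=cv2.INTER_CUBIC);b=w[::2,::2]
im=np.zeros((600,640,3),np.uint8);im[:400]=a[:400];im[400:600,:320]=b
cv2.imwrite("pics/g1.png",im[:,:,::-1])
```

```text
0.0037621186180968524 0.0
```

View pics/g1.png

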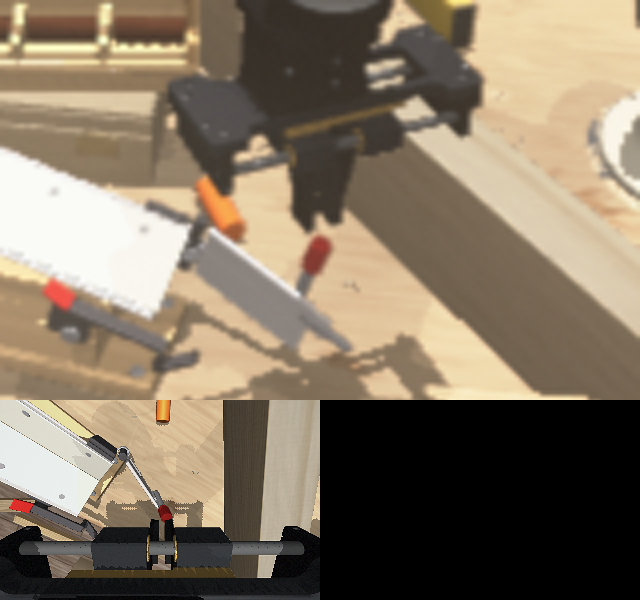

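```bash
cat >> h.py <<'E'
def wray(px,z):
    from workcell import arm
    o=arm.get_obs();g=arm.get_image("wrist");f=200/np.tan(np.radians(g["fov_y"]/2))
    M=Ro.from_quat(o["orientation"]).as_matrix();H=g["hand_eye"]
    d=M@H[:3,:3]@[(px[0]-g["cx"])/f,(px[1]-g["cy"])/f,1];C0=o["tcp_pos"]+M@H[:3,3]
    return C0+d*(z-C0[2])/d[2]
E
python3 - <<'E'
from h import *
from workcell import arm
o=arm.get_obs();print(proj("side",o["tcp_pos"]),proj("top",o["tcp_pos"]),proj("side",[.3243,.2789,.0947]))
for z in(.06,.08,.095,.108): print(z,wray((330,224),z))
import cv2
w=arm.get_image("wrist")["pixels"];cv2.imwrite("pics/w2.png",cv2.resize(w[130:330,200:440],None,fx=3,fy=3)[:,:,::-1])
E
```

```text
[[368.26127401 266.04697574]] [[231.87442785 273.48057678]] [[369.62785945 262.90473852]]
0.06 [0.31844686 0.28511465 0.06      ]
0.08 [0.32270894 0.27870673 0.08      ]
0.095 [0.32592072 0.27389925 0.095     ]
0.108 [0.32869634 0.26975076 0.108     ]
```

View pics/w2.png

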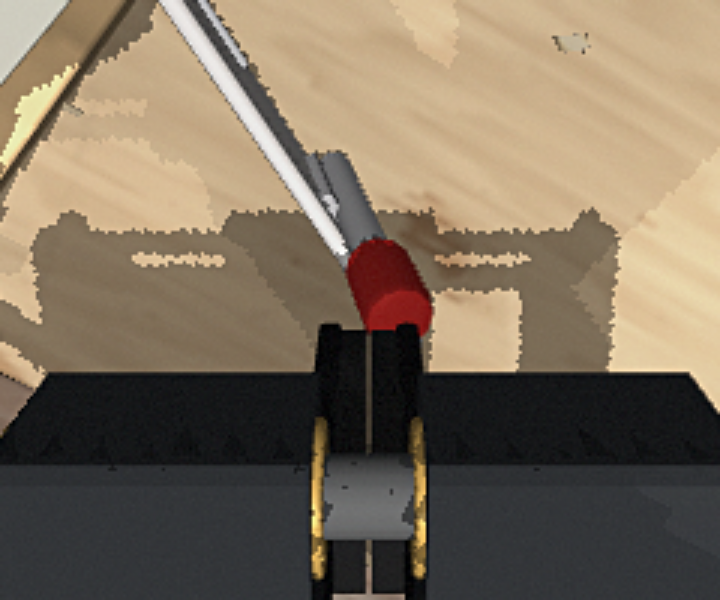

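Wrist view: the fingers are shut just above the handle's top (400,310), and about 6 mm off to the tool's −x side. I'll check the settled pose, then regrip lower.

Run:
```python
from h import *
cur([.3255,.275,.076])
print(wray((333,233),.108),wray((325,213),.085))
from workcell import arm
print(arm.get_obs()["joint_efforts"].round(2), proj("side",[.327,.283,.107]))
```

```text
t 5.5 tcp [0.3273 0.283  0.0864] yaw y -149.9 j [ 1.09  0.16 -0.58 -0.   -0.83 -0.57] F [0.  0.2 0.8] open 0.0002
tool delta to [0.3255 0.275  0.076 ] : [0.006  0.0055 0.0104]
[0.32404635 0.27393326 0.108     ] [0.33087801 0.27174853 0.085     ]
[ 0.000e+00 -2.364e+01  1.481e+01  3.340e+00 -1.000e-02 -0.000e+00] [[368.78311932 260.30843846]]
```

```bash
python3 -m handwheel '[{"dp":[0,0,-0.04],"spin":0,"claw":0.5},{"dp":[0.0055,0.0045,0],"spin":0,"claw":0.5},{"dp":[0,0,0],"spin":0,"claw":0.5},{"dp":[0,0,0],"spin":0,"claw":0.5},{"dp":[0,0,0.03],"spin":0,"claw":0.5},{"dp":[0,0,0.025],"spin":0,"claw":0.5},{"dp":[0,0,0],"spin":0,"claw":0.5},{"dp":[0,0,0],"spin":0,"claw":1},{"dp":[0,0,0],"spin":0,"claw":1},{"dp":[0,0,0],"spin":0,"claw":1},{"dp":[0,0,0],"spin":0,"claw":1},{"dp":[0,0,0],"spin":0,"claw":1}]' 12
```

```text
time: 7.1
tcp_pos: [0.3262, 0.2761, 0.0717]
orientation: [0.867, -0.499, -0.0, -0.0]
contact_force: [0.9, -0.7, -0.7]
opening: 0.0038
grasp_force: 0.0
```

Run:
```python
from workcell import arm
import cv2,numpy as np
from h import *
s=arm.get_image("side")["pixels"][220:300,330:410];w=arm.get_image("wrist")["pixels"][150:300,220:420];t=arm.get_image("top")["pixels"][240:300,200:260]
im=np.zeros((600,800,3),np.uint8)
im[:400,:400]=cv2.resize(s,(400,400));im[:400,400:]=cv2.resize(t,(400,400));im[400:,:267]=cv2.resize(w,(267,200))
im[400:,267:667]=cv2.resize(w[:,:],(400,200)) if 0 else 0
cv2.imwrite("pics/g3.png",im[:,:,::-1])
cur([.3255,.275,.076]);o=arm.get_obs()
print(proj("side",o["tcp_pos"]),proj("top",o["tcp_pos"]))
```

```text
t 7.25 tcp [0.3262 0.276  0.0715] yaw y -149.9 j [ 1.09  0.18 -0.61  0.   -0.78 -0.56] F [-0.8  0.1  0.1] open 0.0009
tool delta to [0.3255 0.275  0.076 ] : [ 0.0005  0.0011 -0.0045]
[[368.55729259 268.57738349]] [[235.73592043 273.8319654 ]]
```

View pics/g3.png

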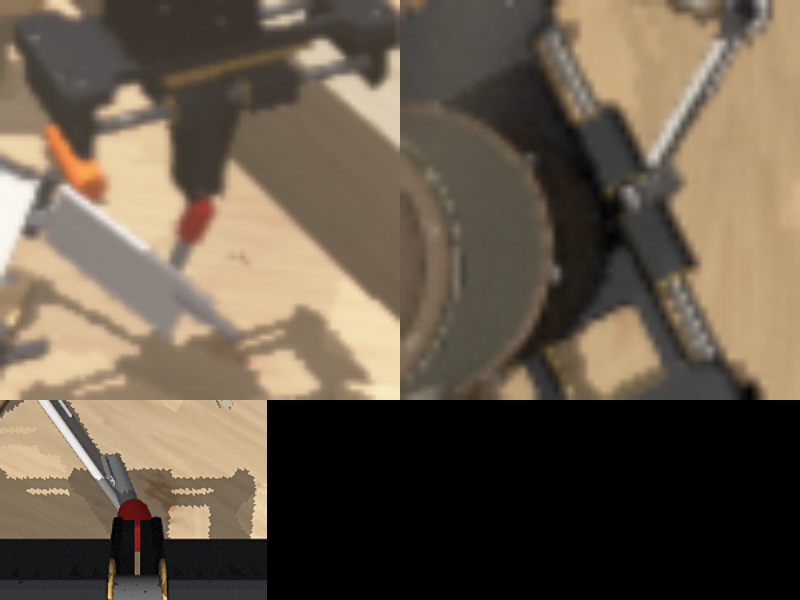

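```bash
python3 -m handwheel '[{"dp":[0,0,-0.01],"spin":0,"claw":0.5},{"dp":[-0.0035,0,0],"spin":0,"claw":0.5},{"dp":[0,0,0],"spin":0,"claw":0.5},{"dp":[0,0,0],"spin":0,"claw":0.5},{"dp":[0,0,0.015],"spin":0,"claw":0.5},{"dp":[0,0,0.008],"spin":0,"claw":0.5},{"dp":[0,0,0],"spin":0,"claw":0.5}]' 12; python3 -m handwheel '[{"dp":[0,0,0.007],"spin":0,"claw":0.5},{"dp":[0,0,0],"spin":0,"claw":0.5}]';  python3 -m handwheel '[{"dp":[0,0,0],"spin":0,"claw":1},{"dp":[0,0,0],"spin":0,"claw":1},{"dp":[0,0,0],"spin":0,"claw":1},{"dp":[0,0,0],"spin":0,"claw":1},{"dp":[0,0,0],"spin":0,"claw":1}]'
```

```text
time: 8.12
tcp_pos: [0.3242, 0.2785, 0.0579]
orientation: [0.867, -0.499, 0.0, 0.001]
contact_force: [-0.3, 0.2, 0.7]
opening: 0.0431
grasp_force: 0.0
time: 8.38
tcp_pos: [0.3242, 0.2788, 0.0511]
orientation: [0.867, -0.499, -0.0, 0.0]
contact_force: [0.2, 0.6, -0.1]
opening: 0.0432
grasp_force: 0.0
time: 9.0
tcp_pos: [0.3238, 0.2786, 0.0514]
orientation: [0.867, -0.499, -0.0, 0.001]
contact_force: [-4.4, -0.3, 2.5]
opening: 0.0165
grasp_force: 11.8
```

```bash
python3 -m handwheel '[{"dp":[-0.004,-0.0075,-0.001],"spin":0,"claw":1},{"dp":[-0.0033,-0.0078,-0.001],"spin":0,"claw":1},{"dp":[-0.0026,-0.0081,-0.0013],"spin":0,"claw":1},{"dp":[-0.0017,-0.0083,-0.0015],"spin":0,"claw":1},{"dp":[-0.0009,-0.0084,-0.0016],"spin":0,"claw":1},{"dp":[0,-0.0084,-0.0018],"spin":0,"claw":1},{"dp":[0.0008,-0.0083,-0.0019],"spin":0,"claw":1},{"dp":[0.0016,-0.0082,-0.002],"spin":0,"claw":1},{"dp":[0.0025,-0.008,-0.0021],"spin":0,"claw":1},{"dp":[0.0033,-0.0077,-0.0022],"spin":0,"claw":1},{"dp":[0,0,0],"spin":0,"claw":1}]' 15
python3 - <<'E'
from h import *
cur([[.393,.323,.069],[.4084,.3228,.0725]])
E
```

```text
time: 10.38
tcp_pos: [0.3914, 0.3223, 0.0674]
orientation: [0.866, -0.499, -0.0, 0.001]
contact_force: [-4.4, -1.7, 2.0]
opening: 0.0161
grasp_force: 15.2
t 10.38 tcp [0.3914 0.3223 0.0674] yaw y -149.9 j [ 1.01  0.31 -0.43 -0.   -0.83 -0.48] F [-4.4 -1.7  2. ] open 0.0161
tool delta to [0.393 0.323 0.069] : [ 0.0002 -0.0018 -0.0016]
tool delta to [0.4084 0.3228 0.0725] : [ 0.0081 -0.015  -0.0051]
```

```bash
python3 -m handwheel '[{"dp":[0.002,-0.004,-0.0013],"spin":0,"claw":1},{"dp":[0.002,-0.004,-0.0013],"spin":0,"claw":1},{"dp":[0.002,-0.0035,-0.001],"spin":0,"claw":1},{"dp":[0,0,0],"spin":0,"claw":1}]'; python3 -m handwheel '[{"dp":[0.002,-0.0035,-0.001],"spin":0,"claw":1},{"dp":[0,0,0],"spin":0,"claw":1}]';python3 -m handwheel '[{"dp":[0.001,-0.0018,-0.0005],"spin":0,"claw":1},{"dp":[0,0,0],"spin":0,"claw":1}]'
```

```text
time: 10.88
tcp_pos: [0.4038, 0.3223, 0.0708]
orientation: [0.867, -0.499, -0.0, 0.002]
contact_force: [-4.3, -2.4, 1.2]
opening: 0.0161
grasp_force: 15.1
time: 11.12
tcp_pos: [0.4078, 0.3225, 0.0718]
orientation: [0.866, -0.499, -0.0, 0.002]
contact_force: [-4.8, -1.2, 2.0]
opening: 0.0158
grasp_force: 15.2
time: 11.38
tcp_pos: [0.4089, 0.3222, 0.0721]
orientation: [0.866, -0.499, -0.001, 0.003]
contact_force: [-6.9, -0.8, 1.2]
opening: 0.016
grasp_force: 15.2
```

```bash
python3 -m handwheel '[{"dp":[0.001,-0.002,-0.0005],"spin":0,"claw":1},{"dp":[0,0,0],"spin":0,"claw":1}]';python3 -m handwheel '[{"dp":[0.001,-0.002,-0.0005],"spin":0,"claw":1},{"dp":[0,0,0],"spin":0,"claw":1},{"dp":[0,0,0],"spin":0,"claw":1}]'
```

```text
time: 11.62
tcp_pos: [0.4092, 0.3221, 0.0721]
orientation: [0.866, -0.5, -0.002, 0.004]
contact_force: [-12.8, -0.7, 3.1]
opening: 0.0161
grasp_force: 15.4
time: 12.0
tcp_pos: [0.4095, 0.322, 0.0721]
orientation: [0.866, -0.5, -0.003, 0.005]
contact_force: [-19.4, 1.9, 5.2]
opening: 0.0161
grasp_force: 15.5
```

```bash
python3 -m handwheel '[{"dp":[-0.0025,0.004,0.001],"spin":0,"claw":1},{"dp":[0,0,0],"spin":0,"claw":1}]'
```

```text
time: 12.25
tcp_pos: [0.4087, 0.3222, 0.072]
orientation: [0.867, -0.499, -0.0, 0.003]
contact_force: [-5.3, -3.8, 2.6]
opening: 0.0155
grasp_force: 15.2
```

```bash
python3 -m handwheel '[{"dp":[-0.001,0.0017,0.0005],"spin":0,"claw":1},{"dp":[0,0,0],"spin":0,"claw":1}]'
```

```text
time: 12.5
tcp_pos: [0.4074, 0.3223, 0.0717]
orientation: [0.867, -0.499, -0.0, 0.002]
contact_force: [-4.2, -2.6, 1.7]
opening: 0.0158
grasp_force: 15.1
```

```bash
python3 -m handwheel '[{"dp":[-0.0015,0.0025,0.0006],"spin":0,"claw":1},{"dp":[0,0,0],"spin":0,"claw":1}]'
```

```text
time: 12.75
tcp_pos: [0.4062, 0.3224, 0.0715]
orientation: [0.867, -0.499, 0.001, 0.002]
contact_force: [2.1, -5.7, 0.3]
opening: 0.0158
grasp_force: 14.9
```

```bash
python3 -m handwheel '[{"dp":[0,-0.0008,0],"spin":0,"claw":0.6},{"dp":[0,0,0],"spin":0,"claw":0.5},{"dp":[0,0,0],"spin":0,"claw":0.5},{"dp":[0,0,-0.03],"spin":0,"claw":0.5},{"dp":[0,0,-0.06],"spin":0,"claw":0.5},{"dp":[0,0,-0.06],"spin":0.1788,"claw":0.4},{"dp":[0,0,-0.06],"spin":0.1788,"claw":0.4},{"dp":[0,0,0],"spin":0.1788,"claw":0.4},{"dp":[0,0,0],"spin":0.1788,"claw":0.4},{"dp":[0,0,0],"spin":0.1788,"claw":0.4},{"dp":[0,0,0],"spin":0.1788,"claw":0.4},{"dp":[0,0,0],"spin":0.1788,"claw":0.4},{"dp":[0,0,0],"spin":0.1788,"claw":0.4},{"dp":[0,0,0],"spin":0.1788,"claw":0.4},{"dp":[0,0,0],"spin":0.1788,"claw":0.4},{"dp":[0,0,0],"spin":0.1788,"claw":0.4},{"dp":[0,0,0],"spin":0,"claw":0.4}]'
python3 - <<'E'
from h import *
cur([[.5474,.0586,.26],[.5474,.0586,.153]])
E
```

```text
time: 14.88
tcp_pos: [0.4068, 0.3252, 0.282]
orientation: [-0.066, 0.998, 0.0, 0.0]
contact_force: [0.5, 0.5, 0.1]
opening: 0.0525
grasp_force: 0.0
t 14.88 tcp [0.4068 0.3252 0.282 ] yaw y 97.6 j [ 0.99  0.15 -0.07  0.   -1.35 -2.42] F [0.5 0.5 0.1] open 0.0525
tool delta to [0.5474 0.0586 0.26  ] : [-0.1042 -0.2829  0.0219]
tool delta to [0.5474 0.0586 0.153 ] : [-0.1041 -0.283   0.1289]
```

```bash
python3 -m handwheel '[{"dp":[-0.0174,-0.0472,0],"spin":0,"claw":0.4},{"dp":[-0.0174,-0.0472,0],"spin":0,"claw":0.4},{"dp":[-0.0174,-0.0472,0],"spin":0,"claw":0.4},{"dp":[-0.0174,-0.0472,0],"spin":0,"claw":0.4},{"dp":[-0.0174,-0.0472,0],"spin":0,"claw":0.4},{"dp":[-0.0174,-0.0472,0],"spin":0,"claw":0.4},{"dp":[0,0,0],"spin":0,"claw":0.4}]'
python3 - <<'E'
from h import *
from workcell import arm
import cv2
w=arm.get_image("wrist")["pixels"];s=arm.get_image("side")["pixels"][150:300,230:390];o=arm.get_obs()
im=np.zeros((600,800,3),np.uint8);im[:400,:640]=w;im[400:,640-480:640-480+213]=cv2.resize(s,(213,200),interpolation=cv2.INTER_CUBIC)
im[400:,400:]=cv2.resize(arm.get_image("side")["pixels"][235:295,300:420],(400,200),interpolation=cv2.INTER_CUBIC)
cv2.imwrite("pics/t1.png",im[:,:,::-1])
R=Ro.from_euler("z",TRAY[2]-np.pi/2).as_matrix();M=Ro.from_quat(o["orientation"]).as_matrix();g=C["wrist"];H=g["hand_eye"];f=200/np.tan(np.radians(g["fov_y"]/2))
for b in[(0,.109,.127),(0,-.109,.127),(0,0,.125)]:
    X=R@np.array(b)+[TRAY[0],TRAY[1],.076];c=H[:3,:3].T@(M.T@(X-o["tcp_pos"])-H[:3,3]);print(b,g["cx"]+f*c[0]/c[2],g["cy"]+f*c[1]/c[2])
cur([.5474,.0586,.153])
E
```

```text
time: 15.75
tcp_pos: [0.548, 0.0551, 0.2814]
orientation: [-0.064, 0.998, -0.0, -0.0]
contact_force: [0.2, -0.3, -0.8]
opening: 0.0518
grasp_force: 0.0
(0, 0.109, 0.127) 323.18871977301876 300.0541858213715
(0, -0.109, 0.127) 324.0410619516825 73.9612773978833
(0, 0, 0.125) 323.55814791087835 198.74898437192712
t 15.9 tcp [0.5468 0.058  0.2818] yaw y 97.5 j [ 0.4   0.2  -0.   -0.   -1.36 -1.84] F [-0.2  0.4  0.2] open 0.0524
tool delta to [0.5474 0.0586 0.153 ] : [-0.0007  0.0005  0.1288]
```

View pics/t1.png

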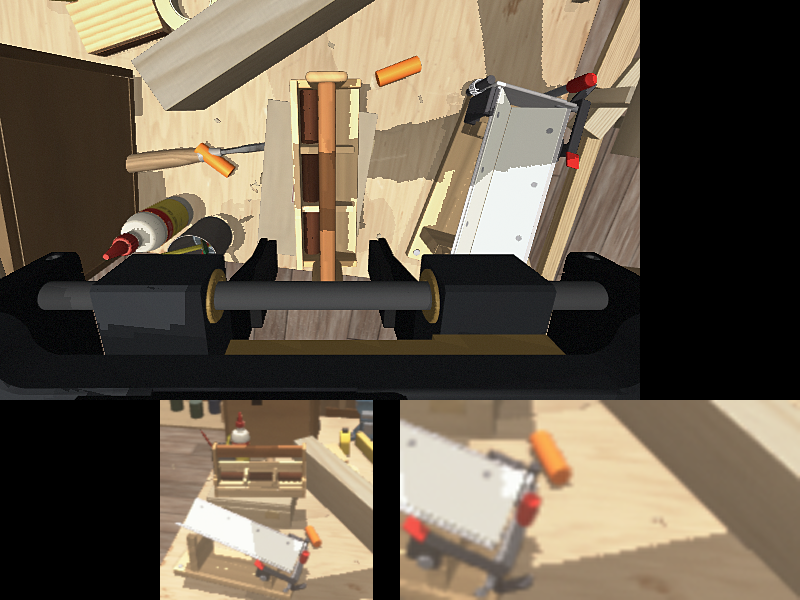

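Wrist view: rail centred at column 327 (predicted 324), near end panel at row 77. The side inset shows the gate shut across the outlet with the finger latched. Descend and grip the rail with the fingertips.

```bash
python3 -m handwheel '[{"dp":[0,0.0007,0.05],"spin":0,"claw":0.4},{"dp":[0,0,0.05],"spin":0,"claw":0.4},{"dp":[0,0,0.03],"spin":0,"claw":0.4},{"dp":[0,0,0],"spin":0,"claw":0.4},{"dp":[0,0,0],"spin":0,"claw":1},{"dp":[0,0,0],"spin":0,"claw":1},{"dp":[0,0,0],"spin":0,"claw":1},{"dp":[0,0,0],"spin":0,"claw":1}]' 20;python3 -m handwheel '[{"dp":[0,0,-0.01],"spin":0,"claw":1},{"dp":[0,0,-0.01],"spin":0,"claw":1},{"dp":[0,0,0],"spin":0,"claw":1}]'
```

```text
time: 16.9
tcp_pos: [0.547, 0.0583, 0.1525]
orientation: [-0.065, 0.998, 0.0, 0.001]
contact_force: [-0.9, 0.0, -0.8]
opening: 0.0203
grasp_force: 0.0
time: 17.27
tcp_pos: [0.5474, 0.0584, 0.1727]
orientation: [-0.065, 0.998, 0.0, 0.001]
contact_force: [-0.1, -0.4, -4.0]
opening: 0.0156
grasp_force: 20.0
```

```bash
cat >> h.py <<'E'
def rail(b,th,xc=.135,dz=.002):
    R,c=chan(CH);x=b*np.cos(th)+.11*np.sin(th);z=-.11*np.cos(th)+b*np.sin(th)
    return R@[xc,-.046+x,.046-z]+c+[0,0,dz-.0335]   # TCP
E
python3 -m handwheel '[{"dp":[0,0,-0.03],"spin":0,"claw":1},{"dp":[0,0,-0.03],"spin":0,"claw":1},{"dp":[0,0,-0.025],"spin":0,"claw":1},{"dp":[0,0,0],"spin":0.1325,"claw":1},{"dp":[0,0,0],"spin":0.1325,"claw":1},{"dp":[0,0,0],"spin":0,"claw":1}]'
python3 - <<'E'
from h import *
from workcell import arm
P=[rail(.015,t) for t in(0,.1,.2,.3,.42)]
cur([np.r_[P[0][:2],.257]]+P)
M=Ro.from_quat(arm.get_obs()["orientation"]).as_matrix();print((np.diff(P,axis=0)@M).round(4))
R,c=chan(CH);print("tray flat contact tcp z",(R@[.24,-.046,.046]+c)[2]+.11-.0335)
E
```

```text
time: 18.02
tcp_pos: [0.5463, 0.0582, 0.2563]
orientation: [0.067, 0.998, -0.0, -0.001]
contact_force: [-0.3, -0.0, -3.4]
opening: 0.0154
grasp_force: 20.0
t 18.02 tcp [0.5463 0.0582 0.2563] yaw y 82.3 j [ 0.4   0.21 -0.05 -0.   -1.31 -2.11] F [-0.3 -0.  -3.4] open 0.0154
tool delta to [0.519  0.2526 0.257 ] : [ 0.053   0.1891 -0.0007]
tool delta to [0.519  0.2526 0.19  ] : [0.0529 0.1891 0.0663]
tool delta to [0.521  0.2634 0.188 ] : [0.0523 0.2    0.0682]
tool delta to [0.5233 0.2738 0.185 ] : [0.0515 0.2107 0.0712]
tool delta to [0.5257 0.2839 0.181 ] : [0.0504 0.2209 0.0753]
tool delta to [0.5289 0.2953 0.1749] : [0.0487 0.2327 0.0814]
[[-0.0005  0.0109  0.002 ]
 [-0.0008  0.0106  0.003 ]
 [-0.0011  0.0103  0.004 ]
 [-0.0017  0.0117  0.0061]]
tray flat contact tcp z 0.21894915883390212
```

```bash
python3 -m handwheel '[{"dp":[0.0106,0.0378,0],"spin":0,"claw":1},{"dp":[0.0106,0.0378,0],"spin":0,"claw":1},{"dp":[0.0106,0.0378,0],"spin":0,"claw":1},{"dp":[0.0106,0.0378,0],"spin":0,"claw":1},{"dp":[0.0106,0.0378,0],"spin":0,"claw":1},{"dp":[0,0,0.02],"spin":0,"claw":1},{"dp":[0,0,0.008],"spin":0,"claw":1},{"dp":[0,0,0],"spin":0,"claw":1}]' 12
python3 -m handwheel '[{"dp":[0,0,0.006],"spin":0,"claw":1},{"dp":[0,0,0.006],"spin":0,"claw":1},{"dp":[0,0,0],"spin":0,"claw":1}]' 8
python3 - <<'E'
from h import *
cur([rail(.015,0)])
E
```

```text
time: 19.02
tcp_pos: [0.5195, 0.252, 0.2282]
orientation: [0.067, 0.998, -0.001, -0.001]
contact_force: [1.0, 0.6, -3.5]
opening: 0.0158
grasp_force: 11.8
time: 19.4
tcp_pos: [0.5195, 0.2523, 0.2164]
orientation: [0.068, 0.998, -0.0, -0.0]
contact_force: [-0.1, 0.1, -2.7]
opening: 0.0159
grasp_force: 8.0
t 19.4 tcp [0.5195 0.2523 0.2164] yaw y 82.3 j [ 0.73  0.28 -0.06 -0.   -1.23 -2.44] F [-0.1  0.1 -2.7] open 0.0159
tool delta to [0.519  0.2526 0.19  ] : [0.0005 0.0003 0.0264]
```

Contact began (−3.5 → −2.7 N). Continue lowering so that it rolls to the slope.

```bash
python3 -m handwheel '[{"dp":[0,0,0.005],"spin":0,"claw":1},{"dp":[0,0,0.005],"spin":0,"claw":1},{"dp":[0,0,0],"spin":0,"claw":1}]' 8; python3 -m handwheel '[{"dp":[0,0,0.005],"spin":0,"claw":1},{"dp":[0,0,0.005],"spin":0,"claw":1},{"dp":[0,0,0],"spin":0,"claw":1}]'
python3 - <<'E'
from h import *
from workcell import arm
import cv2
s=arm.get_image("side")["pixels"][160:300,230:390];t=arm.get_image("top")["pixels"][130:290,190:350]
im=np.zeros((560,800,3),np.uint8);im[:420,:480]=cv2.resize(s,(480,420),interpolation=cv2.INTER_CUBIC);im[:320,480:]=cv2.resize(t,(320,320),interpolation=cv2.INTER_CUBIC)
cv2.imwrite("pics/p1.png",im[:,:,::-1])
E
```

```text
time: 19.77
tcp_pos: [0.5194, 0.2525, 0.2062]
orientation: [0.067, 0.998, -0.0, -0.0]
contact_force: [0.2, 1.1, -2.9]
opening: 0.0159
grasp_force: 8.0
time: 20.15
tcp_pos: [0.5201, 0.253, 0.1976]
orientation: [0.067, 0.998, 0.0, 0.001]
contact_force: [-0.4, 0.8, 0.7]
opening: 0.0157
grasp_force: 8.0
```

View pics/p1.png

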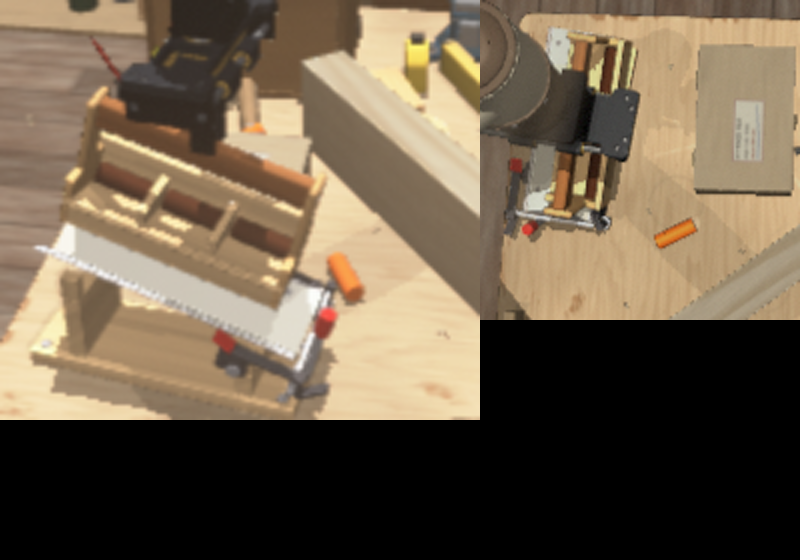

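Side view: the tray lies along the near rim on the 15° slope, with its dowels (dark, about (180,215)) still in their bays; the gate is still shut. Now push the rail forward and down to tip.

```bash
python3 -m handwheel '[{"dp":[-0.0002,0.0055,0.002],"spin":0,"claw":1},{"dp":[-0.0003,0.0055,0.002],"spin":0,"claw":1},{"dp":[-0.0004,0.0053,0.002],"spin":0,"claw":1},{"dp":[0,0,0],"spin":0,"claw":1}]' 6; python3 -m handwheel '[{"dp":[-0.0004,0.0053,0.002],"spin":0,"claw":1},{"dp":[-0.0005,0.0052,0.002],"spin":0,"claw":1},{"dp":[0,0,0],"spin":0,"claw":1}]'
cat > rt.py <<'E'
# fit tray tilt: silhouette unavailable -> save crops
from h import *
from workcell import arm
import cv2,sys
s=arm.get_image("side")["pixels"][160:300,230:390]
cv2.imwrite("pics/"+sys.argv[1],cv2.resize(s,(640,560),interpolation=cv2.INTER_CUBIC)[:,:,::-1])
E
```

```text
time: 20.75
tcp_pos: [0.5241, 0.2707, 0.1927]
orientation: [0.067, 0.998, 0.002, 0.002]
contact_force: [-3.1, 2.4, 6.4]
opening: 0.0163
grasp_force: 6.1
time: 21.12
tcp_pos: [0.5267, 0.2812, 0.1886]
orientation: [0.067, 0.998, 0.002, 0.002]
contact_force: [-1.6, 1.9, 4.9]
opening: 0.0171
grasp_force: 6.3
```

```bash
python3 -m handwheel '[{"dp":[-0.0006,0.0052,0.0025],"spin":0,"claw":1},{"dp":[-0.0006,0.005,0.0025],"spin":0,"claw":1},{"dp":[0,0,0],"spin":0,"claw":1}]'; python3 -m handwheel '[{"dp":[-0.0007,0.005,0.0027],"spin":0,"claw":1},{"dp":[-0.0006,0.003,0.0018],"spin":0,"claw":1},{"dp":[0,0,0],"spin":0,"claw":1},{"dp":[0,0,0],"spin":0,"claw":1},{"dp":[0,0,0],"spin":0,"claw":1},{"dp":[0,0,0],"spin":0,"claw":1}]'
```

```text
time: 21.5
tcp_pos: [0.5291, 0.2911, 0.1833]
orientation: [0.067, 0.998, 0.002, 0.002]
contact_force: [-1.5, 3.9, 6.1]
opening: 0.0179
grasp_force: 6.5
time: 22.25
tcp_pos: [0.5311, 0.2983, 0.1787]
orientation: [0.067, 0.998, 0.002, 0.002]
contact_force: [-1.0, 3.0, 4.0]
opening: 0.0189
grasp_force: 6.8
```

```bash
cat > dk.py <<'E'
from h import *
from workcell import arm
import cv2,sys
s0=cv2.imread("pics/side0.png");print("ref colours",s0[206,283],s0[206,300],"rail",s0[188,300])
def m(im): # BGR dark reddish brown
    h=cv2.cvtColor(im,cv2.COLOR_BGR2HSV)[170:300,230:350];k=((h[...,0]<12)|(h[...,0]>172))&(h[...,1]>95)&(h[...,2]<130)
    return k
for nm,im in(("start",s0),("now",np.ascontiguousarray(arm.get_image("side")["pixels"][:,:,::-1]))):
    k=m(im);n,l,st,ce=cv2.connectedComponentsWithStats(k.astype(np.uint8));print(nm,[(tuple((ce[i]+[230,170]).round()),st[i,4]) for i in range(1,n) if st[i,4]>5])
R,c=chan(CH);print([proj("side",R@[x,0,.0156]+c)[0].round() for x in(.03,.09,.15)],[proj("top",R@[x,0,.0156]+c)[0].round() for x in(.03,.09,.15)])
E
python3 dk.py
```

```text
ref colours [ 59  77 109] [ 59  76 108] rail [ 53  76 106]
start [((np.float64(290.0), np.float64(170.0)), np.int32(6)), ((np.float64(266.0), np.float64(181.0)), np.int32(12)), ((np.float64(296.0), np.float64(182.0)), np.int32(6)), ((np.float64(283.0), np.float64(205.0)), np.int32(54)), ((np.float64(305.0), np.float64(206.0)), np.int32(45)), ((np.float64(327.0), np.float64(206.0)), np.int32(53))]
now [((np.float64(269.0), np.float64(185.0)), np.int32(31)), ((np.float64(258.0), np.float64(243.0)), np.int32(47)), ((np.float64(269.0), np.float64(248.0)), np.int32(13)), ((np.float64(283.0), np.float64(253.0)), np.int32(32)), ((np.float64(292.0), np.float64(256.0)), np.int32(6)), ((np.float64(306.0), np.float64(263.0)), np.int32(25)), ((np.float64(317.0), np.float64(266.0)), np.int32(8)), ((np.float64(306.0), np.float64(276.0)), np.int32(6))]
[array([320., 271.]), array([301., 263.]), array([282., 255.])] [array([234., 226.]), array([237., 205.]), array([240., 184.])]
```

Dowel blobs are now at (258,243), (283,253), (306,263): out of the bays, resting high between the lip and the far flange. Go back along the arc so that they drop to the fold.

```bash
python3 -m handwheel '[{"dp":[0.0007,-0.005,-0.0027],"spin":0,"claw":1},{"dp":[0.0007,-0.005,-0.0025],"spin":0,"claw":1},{"dp":[0,0,0],"spin":0,"claw":1},{"dp":[0,0,0],"spin":0,"claw":1}]';python3 dk.py | grep now; python3 -m handwheel '[{"dp":[0.0006,-0.0052,-0.0025],"spin":0,"claw":1},{"dp":[0.0006,-0.0052,-0.002],"spin":0,"claw":1},{"dp":[0,0,0],"spin":0,"claw":1},{"dp":[0,0,0],"spin":0,"claw":1}]';python3 dk.py | grep now
```

```text
time: 22.8
tcp_pos: [0.5275, 0.2872, 0.183]
orientation: [0.067, 0.998, 0.0, 0.0]
contact_force: [-1.1, 4.0, 5.6]
opening: 0.0186
grasp_force: 6.0
now [((np.float64(269.0), np.float64(185.0)), np.int32(31)), ((np.float64(265.0), np.float64(246.0)), np.int32(50)), ((np.float64(301.0), np.float64(261.0)), np.int32(32)), ((np.float64(312.0), np.float64(266.0)), np.int32(8)), ((np.float64(324.0), np.float64(271.0)), np.int32(51)), ((np.float64(306.0), np.float64(276.0)), np.int32(7))]
time: 23.35
tcp_pos: [0.5244, 0.2763, 0.1867]
orientation: [0.068, 0.998, -0.0, -0.0]
contact_force: [-0.4, -0.3, 1.9]
opening: 0.0174
grasp_force: 5.9
now [((np.float64(269.0), np.float64(184.0)), np.int32(27)), ((np.float64(281.0), np.float64(253.0)), np.int32(62)), ((np.float64(299.0), np.float64(260.0)), np.int32(43)), ((np.float64(322.0), np.float64(270.0)), np.int32(53)), ((np.float64(306.0), np.float64(276.0)), np.int32(6))]
```

The dowels now sit at (281,253), (299,260), (322,270), which matches a closed row on the fold. Lift off and take the tray back.

```bash
python3 -m handwheel '[{"dp":[0.0006,-0.0055,-0.004],"spin":0,"claw":1},{"dp":[0.0004,-0.0055,-0.006],"spin":0,"claw":1},{"dp":[0,-0.005,-0.01],"spin":0,"claw":1},{"dp":[0,-0.005,-0.015],"spin":0,"claw":1},{"dp":[0,0,-0.03],"spin":0,"claw":1},{"dp":[0,0,-0.03],"spin":0,"claw":1},{"dp":[0,0,0],"spin":0,"claw":1}]' 10; python3 -m handwheel '[{"dp":[0,0,0],"spin":-0.1325,"claw":1},{"dp":[0,0,0],"spin":-0.1325,"claw":1},{"dp":[0,0,0],"spin":0,"claw":1}]' 20
python3 - <<'E'
from h import *
cur([[.5474,.0586,.20],[.5474,.0586,.1525]])
E
```

```text
time: 24.28
tcp_pos: [0.5223, 0.2567, 0.2856]
orientation: [0.067, 0.998, 0.002, 0.003]
contact_force: [0.0, 0.4, -2.8]
opening: 0.0155
grasp_force: 10.0
time: 24.65
tcp_pos: [0.5202, 0.2557, 0.2806]
orientation: [-0.064, 0.998, -0.001, -0.001]
contact_force: [0.1, -0.0, -3.6]
opening: 0.0157
grasp_force: 20.0
t 24.65 tcp [0.5202 0.2557 0.2806] yaw y 97.4 j [ 0.74  0.26  0.07 -0.   -1.38 -2.18] F [ 0.1 -0.  -3.6] open 0.0157
tool delta to [0.5474 0.0586 0.2   ] : [-0.002  -0.1989  0.0808]
tool delta to [0.5474 0.0586 0.1525] : [-0.0021 -0.1989  0.1283]
```

```bash
python3 -m handwheel '[{"dp":[-0.0004,-0.04,0],"spin":0,"claw":1},{"dp":[-0.0004,-0.04,0],"spin":0,"claw":1},{"dp":[-0.0004,-0.04,0],"spin":0,"claw":1},{"dp":[-0.0004,-0.04,0],"spin":0,"claw":1},{"dp":[-0.0004,-0.039,0],"spin":0,"claw":1},{"dp":[0,0,0.04],"spin":0,"claw":1},{"dp":[0,0,0.04],"spin":0,"claw":1},{"dp":[0,0,0],"spin":0,"claw":1}]' 20; python3 -m handwheel '[{"dp":[0,0,0.007],"spin":0,"claw":1},{"dp":[0,0,0.007],"spin":0,"claw":1},{"dp":[0,0,0.007],"spin":0,"claw":1},{"dp":[0,0,0.007],"spin":0,"claw":1},{"dp":[0,0,0.007],"spin":0,"claw":1},{"dp":[0,0,0.007],"spin":0,"claw":1},{"dp":[0,0,0],"spin":0,"claw":1}]' 8;  python3 -m handwheel '[{"dp":[0,0,0.004],"spin":0,"claw":1},{"dp":[0,0,0],"spin":0,"claw":1}]' 8
```

```text
time: 25.65
tcp_pos: [0.5455, 0.058, 0.1982]
orientation: [-0.064, 0.998, -0.001, -0.005]
contact_force: [0.1, -0.2, -2.3]
opening: 0.0155
grasp_force: 20.0
time: 26.52
tcp_pos: [0.548, 0.0589, 0.1592]
orientation: [-0.065, 0.998, -0.0, -0.001]
contact_force: [0.1, 0.1, -2.5]
opening: 0.0159
grasp_force: 8.0
time: 26.78
tcp_pos: [0.5488, 0.0591, 0.1561]
orientation: [-0.065, 0.998, 0.0, 0.0]
contact_force: [-0.1, 0.3, -3.0]
opening: 0.0162
grasp_force: 8.0
```

```bash
python3 -m handwheel '[{"dp":[0,0,0.004],"spin":0,"claw":1},{"dp":[0,0,0],"spin":0,"claw":1}]' 6;  python3 -m handwheel '[{"dp":[0,0,0.004],"spin":0,"claw":1},{"dp":[0,0,0],"spin":0,"claw":1}]'
```

```text
time: 27.02
tcp_pos: [0.55, 0.0593, 0.154]
orientation: [-0.065, 0.998, 0.0, 0.002]
contact_force: [-0.9, 0.2, 4.9]
opening: 0.0161
grasp_force: 6.0
time: 27.28
tcp_pos: [0.5507, 0.0593, 0.1503]
orientation: [-0.065, 0.998, 0.0, 0.003]
contact_force: [0.4, -0.2, 6.2]
opening: 0.016
grasp_force: 6.0
```

Down. Release slowly, rise, and check.

```bash
python3 -m handwheel '[{"dp":[0,0,0],"spin":0,"claw":0.75},{"dp":[0,0,0],"spin":0,"claw":0.7},{"dp":[0,0,0],"spin":0,"claw":0.5},{"dp":[0,0,0],"spin":0,"claw":0.5},{"dp":[0,0,-0.03],"spin":0,"claw":0.5},{"dp":[0,0,-0.05],"spin":0,"claw":0.5},{"dp":[0,0,-0.06],"spin":0,"claw":0.5},{"dp":[-0.03,-0.05,-0.04],"spin":0,"claw":0.5},{"dp":[-0.03,-0.05,0],"spin":0,"claw":0.5},{"dp":[-0.03,-0.05,0],"spin":0,"claw":0.5},{"dp":[-0.05,0,0],"spin":0,"claw":0.5},{"dp":[-0.05,0,0],"spin":0,"claw":0.5},{"dp":[-0.05,0,0],"spin":0,"claw":0.5},{"dp":[0,0,0],"spin":0,"claw":0.5},{"dp":[0,0,0],"spin":0,"claw":0.5}]'
python3 - <<'E'
from workcell import arm
import cv2,numpy as np
s=arm.get_image("side")["pixels"][160:300,230:390];t=arm.get_image("top")["pixels"][130:290,190:350]
im=np.zeros((500,800,3),np.uint8);im[:350,:400]=cv2.resize(s,(400,350),interpolation=cv2.INTER_CUBIC);im[:400,400:]=cv2.resize(t,(400,400),interpolation=cv2.INTER_CUBIC)
cv2.imwrite("pics/f1.png",im[:,:,::-1])
E
python3 dk.py|grep now
```

```text
time: 29.15
tcp_pos: [0.8019, -0.0534, 0.3218]
orientation: [-0.065, 0.998, -0.0, -0.001]
contact_force: [0.3, 0.6, 0.2]
opening: 0.0433
grasp_force: 0.0
now [((np.float64(290.0), np.float64(170.0)), np.int32(6)), ((np.float64(266.0), np.float64(181.0)), np.int32(8)), ((np.float64(303.0), np.float64(263.0)), np.int32(141))]
```

View pics/f1.png

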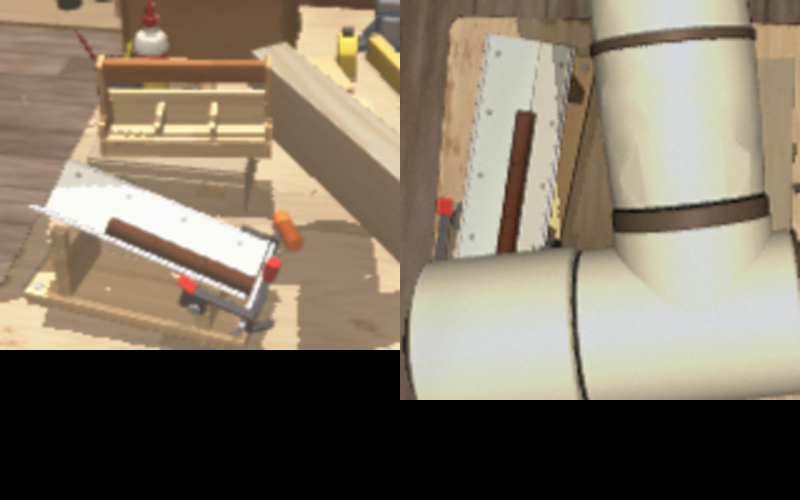

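The side view shows one closed dark row of dowels on the fold, (110,222)→(250,285), up against the shut gate, and the empty tray upright on the case at (185,110).

```bash
python3 -c "
from workcell import arm
print(arm.job_done())"
```

```text
the job is handed in; nothing more can be done
None
```

The job is handed in: the gate is latched, the last picture shows the three dowels in one closed row on the fold against it, and the empty tray stands upright on the case; the hand-in call gave no verdict.

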